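# Change over to the next flip-cap sample

## Robot

A 6-joint arm with a two-finger parallel gripper is mounted at the origin on the work surface. World frame = base frame: x ahead of the robot, y to its left, z up, the work surface at z = 0. Lengths are in m, angles in rad, forces in N, time in s.
With the tool pointing down it reaches from about 0.3 to 0.75 m from the base axis. Payload 8.5 kg.
Tool frame: the origin (TCP) lies midway between the tips of the shut fingers; the grasp point (between the pads) lies 19 mm behind it; z points along the fingers, y is the direction in which the jaws open and shut (so a half turn about z gives the same grasp; the last joint's range is limited). The gripper opens to 88 mm and grips with 3 to 60 N. Pads are 18 mm wide; open, the fingers measure 123 mm over their backs; the gripper's body (75 mm by 187 mm) begins 45 mm behind the grasp point.
Start: joints at [0.989, 0.381, 1.297, -0, 1.464, -0.215], TCP at [0.197, 0.513, 0.239] pointing down, gripper open.
Joint ranges: [-3.11, 3.11], [-0.89, 2.33], [0.22, 2.48], [-1.42, 4.56], [0.17, 2.85], [-2.88, 2.88]. Speed limits (rad/s): [2.39, 2.39, 3.14, 3.14, 3.14, 3.14].

## Interface

Orientations are given as a 3x3 rotation matrix whose columns are the frame's x, y, z axes.
In Python, from plant import manip gives the robot as it stands. The module is installed in compiled form; this text tells all that it offers.
- The arm moves only by the tool apply_moves, never from a script. Its argument "deltas" is a list of rows, each a list of 6 numbers: the shift along the world's x, y, z in m, then the turn, a rotation vector about the world's x, y, z in rad. A call has 1 to 10 rows; each row shifts and turns the commanded pose from where the row before left it; what a row does not reach is not made up. A row lasts 1/8 s, in which the tool goes at most 62.5 mm and 10.7 degrees, less where a joint would pass 70% of its speed; a pose out of reach is approached as far as the arm can. A call with a gripper value outside its range is refused whole. "gripper" is the finger opening in m, from 0 to 0.0881, set as the call begins (left out, the last holds). The fingers move at their own pace and stop on an object; "force" is the grip in N (left out, the last holds). Time passes only in rows, so rows that do not move let the fingers close. It gives the time, the measured TCP pose, the force and the opening at its end, in the units of the state.
- manip.read_state(): the state, without advancing time (a new reading comes with each control period).
- manip.capture(name): name is "scene" or "top" or "wrist"; returns the picture (420x560x3 uint8, red, green, blue); there is no depth.
- manip.camera_info(name): a dict with "camera_matrix" (3x3 intrinsics, pixels), "T" (4x4, takes a point from camera to world coordinates); the wrist camera has in their place "tool_from_camera" (4x4, takes a point from camera to tool coordinates, whose origin is the TCP and whose axes are the flange's). Camera axes: x right, y down, z forward; pixel columns grow to the right and rows downward; lengths in m; the calibration is good to about 2 mm. A picture is of the moment at which its call begins: read the wrist's pose just before it. camera_info takes no time and is no camera call.
- manip.close_job(): hands the job in, once; it reports no verdict.
The state is a dict: "clock": time; "q": joint angles; "dq": joint speeds; "tau": joint torques, N m; "eef_pos": TCP position; "eef_rot": TCP orientation; "contact_force": force on the tool from outside, world axes, zero at the start; "wrist_torque": the same for the moment, N m; "grip_width": finger opening in m.
Only numpy, scipy, OpenCV 4.12 (cv2) and the standard library are available. Lean on these libraries where they do the work, as an engineer would, in place of code of your own. Each camera call takes 0.05 s, during which the arm holds its last target. There are 200 camera calls.

## Task

Get the bench ready to pick out the next sample, the blue one: press the red vial's cap, which was left open, fully shut, and only then flick the blue vial's cap open, well past upright, so that the two never stand open together. Gently lay the magnetic pick-up rod level in both notches of its rest with its square grip between them, without dropping it. Keep the yellow and grey caps shut and leave the other things on the bench where they are.

Things in the scene. Friction and masses are not known exactly. Their poses are not given: they have to be found in the camera images.
- rack: white plastic rack, 62 x 236 mm, rails 48 mm high, fixed to the bench. Origin under its centre, y along the row. Four clear upright sample vials with red, blue, yellow and grey flip caps and bands are clipped in it (they do not lift out) in a row at y = -87, -29, 29 and 87 mm, in any order
- red_vial: the vial with the red cap and band; all four are alike: 29 mm diameter, rim 72 mm above the bench; cap a disc 33 mm across, 7 mm thick, hinged at the vial's back, thumb tab at its front. Hinge 19 mm behind the vial's axis, 76 mm above the bench; top of a shut cap at 79.5 mm. Origin under the vial, 8 mm above the bench
- blue_vial: the vial with the blue cap and band, like the red one
- red_cap (a joint): angle of the red cap about its hinge: 0 fully shut, grows as it opens, stop at 2.3. This one starts open (1.7 to 2.1). All caps turn stiffly (0.04 N m, about 1 N at the tab), stay where they are left and have no catch: shut means pressed down to the stop
- red_tab (a point): grip point of the red cap's thumb tab, moving with the cap: on the tab's mid-line and mid-thickness, 11 mm out from the cap's edge and 5 mm from the tab's free end. The tab is 10 mm wide (along the hinge), 5 mm thick, stands out 16 mm. x points from the tab towards the hinge, y along the hinge, z out of the cap's top
- red_hinge (a point): the hinge of the red cap, a fixed point on the middle of the hinge axis; y lies along the hinge, x points level away from the vial (the shut tab points to -x, and lies 46.5 mm from the hinge in -x and 0.5 mm above it), z up
- blue_cap (a joint): angle of the blue cap about its hinge: 0 fully shut, grows as it opens, stop at 2.3. Starts shut; this is the one to open
- blue_tab (a point): grip point of the blue cap's thumb tab, moving with the cap: on the tab's mid-line and mid-thickness, 11 mm out from the cap's edge and 5 mm from the tab's free end. The tab is 10 mm wide (along the hinge), 5 mm thick, stands out 16 mm. x points from the tab towards the hinge, y along the hinge, z out of the cap's top
- blue_hinge (a point): the hinge of the blue cap, a fixed point on the middle of the hinge axis; y lies along the hinge, x points level away from the vial (the shut tab points to -x, and lies 46.5 mm from the hinge in -x and 0.5 mm above it), z up
- yellow_cap (a joint): angle of the yellow cap, 0 shut; leave shut
- white_cap (a joint): angle of the grey cap, 0 shut; leave shut
- rod: magnetic pick-up rod, 160 mm long, about 80 g, lying on the bench: round steel 12 mm in diameter with a black square grip 14 x 14 mm and 50 mm long round its middle, orange tail at -x, brass tip at +x. Origin at its very middle, on the axis (7 mm above the bench as it lies); x along the rod
- rest: the rod's rest, fixed: dark base 130 x 52 x 6 mm, two aluminium posts 10 mm thick at x = -50 and +50 mm, each with a 90-degree V notch at its top, 31 mm wide at the mouth; bottoms 38 mm, mouths 53.5 mm above the bench. A rod lying in both has its axis 46.5 mm up, along x over y = 0. Origin under its centre, x along the row of notches
- puck_black: loose black mounted specimen, a disc 30 mm across and 16 mm high; origin under its centre; leave alone
- puck_green: loose green mounted specimen, a disc 30 mm across and 16 mm high; origin under its centre; leave alone
- puck_amber: loose amber mounted specimen, a disc 30 mm across and 16 mm high; origin under its centre; leave alone
- dish: loose shallow glass dish, 90 mm across, 16 mm high; origin under its centre; leave alone
- wash: loose white jar with a red lid, 54 mm across, 62 mm high; origin under its centre; leave alone

How it is judged:
On the way, in this order (a step that is already met when the one before it is completed fails the run):
1. the red cap is pressed shut (value of joint red_cap below 0.08 rad), for 0.2 s.
2. the blue cap is open well past upright, the red still shut (value of joint blue_cap above 1.65 rad and value of joint red_cap below 0.08 rad), for 0.2 s.
At the end, for the whole second after the job is handed in: Red, yellow and grey caps shut (under 0.08 rad), blue cap open past 1.65 rad; the rod lies still and level (within 0.05 rad) in both notches, along them within 0.06 rad, its middle within 18 mm of the rest's middle lengthwise, 4 mm sideways and 3 mm of its seated height (46.5 mm above the bench) (all of step 2 and value of joint each of yellow_cap, white_cap below 0.08 rad and x of rod in the frame of rest between -0.018 and 0.018 m and y of rod in the frame of rest between -0.004 and 0.004 m and z of rod in the frame of rest between 0.0435 and 0.0495 m and angle between rod's own x axis and vertical between 1.5208 and 1.6208 rad and angle between the x axis of rod and the x axis of rest, either way round below 0.06 rad and linear speed of rod below 0.02 m/s); the robot touches nothing.
It fails at once if the red and blue caps stand open together (both over 0.25 rad) (value of joint each of red_cap, blue_cap above 0.25 rad).
It fails at once if the yellow or grey cap is opened (over 0.2 rad) (value of joint any of yellow_cap, white_cap above 0.2 rad).
It fails at once if the rod is dropped (falls free at over 0.45 m/s, about 10 mm) (contact force between rod and anything else below 0.01 N and linear speed of rod above 0.45 m/s).
It fails at once if a specimen disc, the dish or the jar is moved more than 25 mm (distance of any of puck_black, puck_green, puck_amber, dish, wash from where it was at the start of the episode above 0.025 m).
It also fails if it takes over 72 s, if anything falls off the work surface, if the arm or the gripper's body presses on something with over 40 N, if the wrist force passes 120 N, or if a joint passes its speed limit or range.

## Working session

There is one attempt and no reset: what is moved stays moved. The work goes in short steps, Python scripts to look and compute and a tool call to move; the robot and the scene stay as the last step left them, time stands still between calls to the robot, and variables do not carry over. Pictures are saved under pics/ and viewed, about 8 in all and at most 12, crops included, and the job is handed in when it is done.

Besides the shell and the picture viewer there is one more tool, called by a JSON object that holds its "api" and its "payload", one argument or row to a line. apply_moves: Moves the arm, as the interface text tells. Its arguments: {"type":"object","properties":{"deltas":{"type":"array","items":{"type":"array","items":{"type":"number"}}},"gripper":{"type":"number"},"force":{"type":"number"}},"required":["deltas"]}

```bash
mkdir -p pics
python3 - <<'E'
from plant import manip
import cv2,numpy as np
for n in ["scene","top"]:
    im=manip.capture(n); cv2.imwrite(f"pics/{n}0.png",im[:,:,::-1])
    c=manip.camera_info(n); print(n,np.round(c["camera_matrix"],1).tolist(),np.round(c["T"],3).tolist())
print(np.round(manip.camera_info("wrist")["tool_from_camera"],3).tolist())
s=manip.read_state(); print({k:np.round(v,3).tolist() for k,v in s.items()})
E
```

```text
scene [[494.9, 0.0, 281.6], [0.0, 494.9, 212.6], [0.0, 0.0, 1.0]] [[-0.473, 0.678, -0.563, 1.386], [0.881, 0.375, -0.288, 0.372], [0.016, -0.632, -0.775, 1.232], [0.0, 0.0, 0.0, 1.0]]
top [[390.0, 0.0, 281.7], [0.0, 390.0, 212.3], [0.0, 0.0, 1.0]] [[-0.028, -0.995, 0.092, 0.467], [-1.0, 0.026, -0.014, -0.03], [0.012, -0.093, -0.996, 1.017], [0.0, 0.0, 0.0, 1.0]]
[[0.001, -0.965, -0.263, 0.068], [1.0, 0.001, -0.0, -0.0], [0.001, -0.263, 0.965, -0.146], [0.0, 0.0, 0.0, 1.0]]
{'clock': 0.1, 'q': [0.989, 0.381, 1.298, -0.0, 1.464, -0.215], 'dq': [0.001, -0.002, -0.004, 0.0, -0.0, 0.0], 'tau': [0.004, -43.865, -22.491, 0.071, 0.034, -0.0], 'eef_pos': [0.197, 0.513, 0.238], 'eef_rot': [[-0.933, 0.359, -0.001], [0.359, 0.933, -0.001], [0.0, -0.001, -1.0]], 'contact_force': [-0.624, -0.007, -0.076], 'wrist_torque': [0.056, -0.018, 0.044], 'grip_width': 0.088}
```

View pics/top0.png

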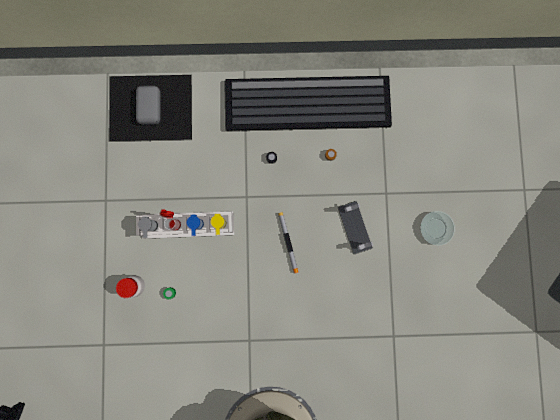

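View pics/scene0.png

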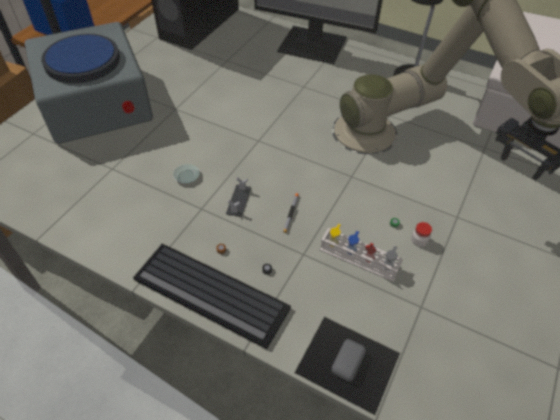

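The top view shows the rack at px (185,224), ordered grey (148), red open (174), blue (195), yellow (218), with the tabs pointing toward the robot. The rod is at (288,242) and the rest at (354,228). In the scene view the same items are small, so I'll use the wrist camera for precise measurement.

{"api": "apply_moves", "payload": {
  "deltas": [
    [0.027,-0.03,0.003,0,0,0.0367],
    [0.027,-0.03,0.003,0,0,0.0367],
    [0.027,-0.03,0.003,0,0,0.0367],
    [0.027,-0.03,0.003,0,0,0.0367],
    [0.027,-0.03,0.003,0,0,0.0367],
    [0.027,-0.03,0.003,0,0,0.0367],
    [0.027,-0.03,0.003,0,0,0.0367],
    [0.027,-0.03,0.003,0,0,0.0367],
    [0.027,-0.03,0.003,0,0,0.0367],
    [0,0,0,0,0,0.0367]
  ]
}}

```text
clock: 1.35
eef_pos: [0.4415, 0.2419, 0.2654]
eef_rot: [[-1.0, 0.002, -0.0], [0.002, 1.0, -0.0], [0.0, -0.0, -1.0]]
contact_force: [-1.8, 0.7, -0.3]
grip_width: 0.0882
```

```bash
cat > h.py <<'E'
from plant import manip
import cv2,numpy as np,pickle
def snap(name,tag):
    s=manip.read_state(); im=manip.capture(name); c=manip.camera_info(name)
    if name=="wrist":
        T=np.eye(4); T[:3,:3]=s["eef_rot"]; T[:3,3]=s["eef_pos"]; T=T@c["tool_from_camera"]
    else: T=c["T"]
    K=np.array(c["camera_matrix"])
    cv2.imwrite(f"pics/{tag}.png",im[:,:,::-1]); pickle.dump((K,np.array(T)),open(f"pics/{tag}.pkl","wb"))
def ray(tag,u,v):
    K,T=pickle.load(open(f"pics/{tag}.pkl","rb"))
    return T[:3,3],T[:3,:3]@np.linalg.solve(K,[u,v,1])
def at_z(tag,u,v,z):
    o,d=ray(tag,u,v); return o+d*(z-o[2])/d[2]
def at_x(tag,u,v,x):
    o,d=ray(tag,u,v); return o+d*(x-o[0])/d[0]
def proj(tag,p):
    K,T=pickle.load(open(f"pics/{tag}.pkl","rb"))
    c=K@(T[:3,:3].T@(np.array(p)-T[:3,3])); return c[:2]/c[2]
E
python3 - <<'E'
from h import *
snap("wrist","w1")
s=manip.read_state(); print(s["clock"],s["eef_pos"],s["q"])
print(np.round(s["eef_rot"],3), manip.camera_info("wrist")["camera_matrix"])
E
```

```text
1.4 [0.44050338 0.24284856 0.26536566] [ 2.67990901e-01  2.79081256e-01  1.37252004e+00  1.48957349e-04
  1.49084428e+00 -1.30398597e+00]
[[-1.    -0.001 -0.001]
 [-0.001  1.    -0.   ]
 [ 0.001 -0.    -1.   ]] [[330.22180171   0.         271.75772508]
 [  0.         330.22180171 206.25987458]
 [  0.           0.           1.        ]]
```

View pics/w1.png

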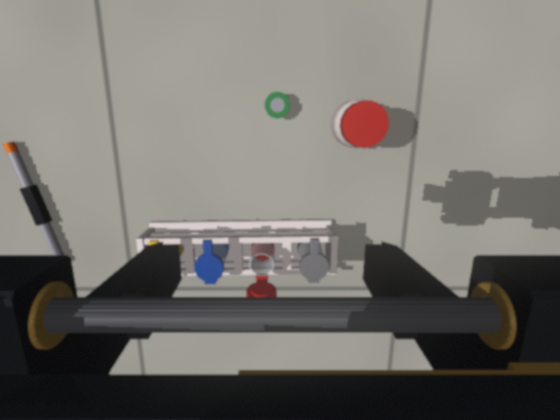

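The wrist view shows the rack at (235,245), partly hidden by the gripper. Image up is toward the robot and image right is +y. I'll move forward and between the rack and rest to see everything.

{"api": "apply_moves", "payload": {
  "deltas": [
    [0.02,-0.033,0.004,0,0,0],
    [0.02,-0.033,0.004,0,0,0],
    [0.02,-0.033,0.004,0,0,0],
    [0.02,-0.033,0.004,0,0,0],
    [0.02,-0.033,0,0,0,0],
    [0,0,0,0,0,0],
    [0,0,0,0,0,0]
  ]
}}

```text
clock: 2.28
eef_pos: [0.5396, 0.0797, 0.2816]
eef_rot: [[-1.0, -0.001, -0.001], [-0.001, 1.0, 0.0], [0.001, 0.0, -1.0]]
contact_force: [0.1, 1.1, -1.1]
grip_width: 0.0882
```

Run:
```python
from h import *
snap("wrist","w2"); snap("top","t2")
im=cv2.imread("pics/w2.png"); cv2.imwrite("pics/w2b.png",cv2.resize(im[60:300],None,fx=1.42,fy=1.42*1.4,interpolation=cv2.INTER_CUBIC) if 0 else cv2.resize(im[:, :],(800,600),interpolation=cv2.INTER_CUBIC))
s=manip.read_state(); print(s["clock"],s["eef_pos"])
for nm,lo,hi in [("red",(0,120,60),(8,255,255)),("blue",(105,120,60),(125,255,255)),("yellow",(24,120,80),(34,255,255)),("orange",(9,150,80),(20,255,255)),("green",(50,100,50),(90,255,255))]:
    m=cv2.inRange(cv2.cvtColor(im,cv2.COLOR_BGR2HSV),lo,hi)
    n,_,st,ce=cv2.connectedComponentsWithStats(m)
    print(nm,[(st[i].tolist(),np.round(ce[i],1).tolist()) for i in range(1,n) if st[i,4]>12])
```

```text
2.375 [0.53955946 0.07978151 0.28184473]
red [([499, 0, 56, 50, 2256], [526.6, 24.6]), ([400, 169, 6, 8, 23], [402.4, 172.5]), ([402, 188, 15, 7, 67], [408.9, 190.6]), ([407, 197, 27, 18, 253], [421.6, 203.6])]
blue [([343, 148, 30, 46, 804], [357.5, 174.2])]
yellow [([289, 148, 29, 47, 775], [302.9, 174.6])]
orange [([136, 56, 10, 10, 78], [140.4, 60.1]), ([80, 283, 16, 14, 59], [86.9, 286.8]), ([31, 291, 12, 26, 87], [35.9, 303.9]), ([501, 295, 7, 6, 14], [503.9, 297.5]), ([28, 325, 13, 23, 122], [33.2, 336.3]), ([503, 328, 13, 20, 108], [509.9, 337.8])]
green [([408, 0, 28, 29, 339], [420.6, 14.2])]
```

View pics/w2b.png

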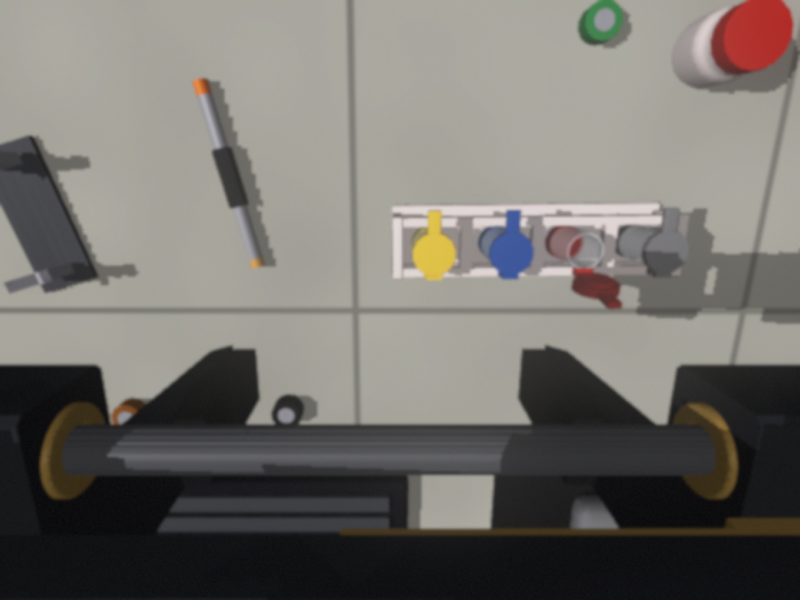

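The view shows everything: yellow cap (434,253), blue (510,250), red vial rim (585,248) with its open cap behind and tab end at (612,303), and rod from (202,85) to (257,264). All are in 800x600 px. The rest is half in view at left. Next come the cap and rod positions.

Run:
```python
from h import *
im=cv2.imread("pics/w2.png"); hsv=cv2.cvtColor(im,cv2.COLOR_BGR2HSV)
C={}
for nm,lo,hi in [("blue",(105,120,60),(125,255,255)),("yellow",(24,120,80),(34,255,255))]:
    m=cv2.inRange(hsv,lo,hi); m=cv2.resize(m[140:200],None,fx=4,fy=4,interpolation=cv2.INTER_CUBIC); m=(m>127).astype(np.uint8)
    d=cv2.distanceTransform(m,cv2.DIST_L2,5); y,x=np.unravel_index(d.argmax(),d.shape)
    u,v=(x+.5)/4-.5,(y+.5)/4-.5+140
    ys,xs=np.nonzero(m); t=ys<ys.min()+24
    tu,tv=(xs[t].mean()+.5)/4-.5,(ys.min())/4+140
    C[nm]=at_z("w2",u,v,.0775); print(nm,"r px",d.max()/4,u,v,"centre",C[nm],"tabend",at_z("w2",tu,tv,.0765), "tabtip px",tu,tv)
# rim of red vial, grey cap centre, red tab end guesses
print("red rim",at_z("w2",585/1.4286,249/1.4286,.072),"grey",at_z("w2",665/1.4286,250/1.4286,.0775))
a=np.arctan2(*(C["blue"]-C["yellow"])[:2]); print("row dir",(C["blue"]-C["yellow"]),a)
# red tab tip for x guess
for z in (.11,.115,.12,.125,.13): print(z,at_z("w2",613/1.4286,306/1.4286,z).round(4))
# rod
g=cv2.inRange(hsv,(0,0,0),(180,255,75)); g[:, :140]=0; g[:,185:]=0; g[:90]=0; g[160:]=0
n,_,st,ce=cv2.connectedComponentsWithStats(g); i=1+st[1:,4].argmax(); print("grip",st[i],ce[i],at_z("w2",*ce[i],.011))
o=cv2.inRange(hsv,(5,100,60),(30,255,255)); o[:,:130]=0;o[:,195:]=0;o[200:]=0
n,_,st,ce=cv2.connectedComponentsWithStats(o)
for i in range(1,n): print("end",st[i],ce[i],at_z("w2",*ce[i],.010))
# top camera crosschecks
im=cv2.imread("pics/t2.png"); cv2.imwrite("pics/t2c.png",cv2.resize(im[190:260,230:380],None,fx=5.3,fy=5.3,interpolation=cv2.INTER_CUBIC))
```

```text
blue r px 13.585272 357.875 176.125 centre [0.53310617 0.17203697 0.0775    ] tabend [0.50335555 0.17134702 0.0765    ] tabtip px 358.96651785714283 148.0
yellow r px 13.431397 303.125 177.375 centre [0.5345764  0.11332461 0.0775    ] tabend [0.50346716 0.11295068 0.0765    ] tabtip px 303.47492163009406 148.0
red rim [0.53195169 0.22951971 0.072     ] grey [0.53166184 0.2873182  0.0775    ]
row dir [-0.00147022  0.05871237  0.        ] -0.02503586835611732
0.11 [0.5659 0.2377 0.11  ]
0.115 [0.5644 0.2352 0.115 ]
0.12 [0.563  0.2327 0.12  ]
0.125 [0.5615 0.2302 0.125 ]
0.13 [0.56   0.2277 0.13  ]
grip [150 102  24  42 525] [161.2647619 123.3847619] [ 0.47992352 -0.05581728  0.011     ]
end [135  55  12  12 109] [140.37614679  60.1559633 ] [ 0.40816212 -0.07443781  0.01      ]
end [175 181   9   7  41] [179.19512195 183.65853659] [ 0.55519797 -0.03951403  0.01      ]
```

View pics/t2c.png

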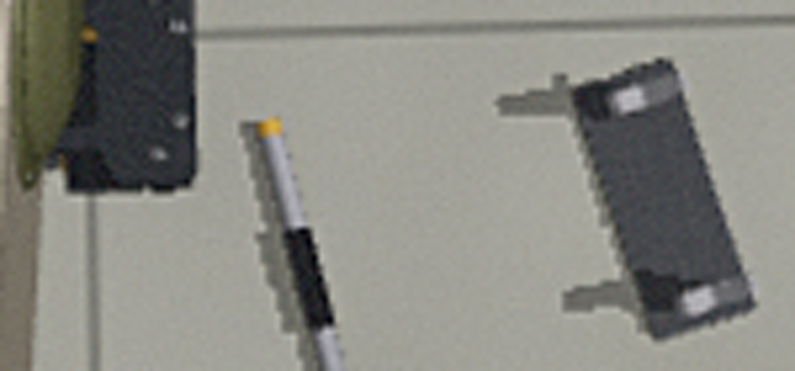

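The cropped top view shows the rest's base from (630,65) to (700,330), with its two posts at (630,95) and (700,298), and the rod beside it. From the wrist view, the red hinge is at about (0.553, 0.230, 0.076) with the cap at about 1.75 rad. I'll go behind the open cap with the fingers shut.

{"api": "apply_moves", "payload": {
  "deltas": [
    [0.0131,0.03,-0.016,0,0,0],
    [0.0131,0.03,-0.016,0,0,0],
    [0.0131,0.03,-0.016,0,0,0],
    [0.0131,0.03,-0.016,0,0,0],
    [0.0131,0.03,-0.016,0,0,0],
    [0,0,-0.03,0,0,0],
    [0,0,-0.03,0,0,0],
    [0,0,-0.031,0,0,0],
    [0,0,0,0,0,0],
    [-0.02,0,0,0,0,0]
  ],
  "gripper": 0,
  "force": 20
}}

```text
clock: 3.62
eef_pos: [0.5863, 0.229, 0.1119]
eef_rot: [[-1.0, -0.0, 0.002], [-0.0, 1.0, 0.0], [-0.002, 0.0, -1.0]]
contact_force: [0.1, 0.5, -0.3]
grip_width: 0.0001
```

{"api": "apply_moves", "payload": {
  "deltas": [
    [-0.01,0,-0.001,0,0,0],
    [-0.01,0,-0.001,0,0,0],
    [-0.009,0,-0.001,0,0,0],
    [-0.008,0,-0.002,0,0,0],
    [-0.008,0,-0.004,0,0,0],
    [-0.007,0,-0.006,0,0,0],
    [-0.007,0,-0.007,0,0,0],
    [-0.003,0,-0.005,0,0,0],
    [0,0,-0.002,0,0,0],
    [0,0,0,0,0,0]
  ]
}}

```text
clock: 4.88
eef_pos: [0.5237, 0.2284, 0.0815]
eef_rot: [[-1.0, -0.0, -0.001], [-0.0, 1.0, -0.0], [0.001, -0.0, -1.0]]
contact_force: [-0.8, -0.3, -1.1]
grip_width: 0.0006
```

{"api": "apply_moves", "payload": {
  "deltas": [
    [0,0,-0.001,0,0,0],
    [0,0,-0.001,0,0,0],
    [0,0,-0.001,0,0,0],
    [0,0,0,0,0,0]
  ]
}}

```text
clock: 5.38
eef_pos: [0.5238, 0.2284, 0.0797]
eef_rot: [[-1.0, -0.0, 0.001], [-0.0, 1.0, 0.0], [-0.001, 0.0, -1.0]]
contact_force: [-3.8, -0.4, 9.4]
grip_width: 0.0004
```

{"api": "apply_moves", "payload": {
  "deltas": [
    [0,0,-0.0005,0,0,0],
    [0,0,0,0,0,0],
    [0,0,0.025,0,0,0],
    [0,0,0.026,0,0,0],
    [-0.009,-0.028,0,0,0,0],
    [-0.009,-0.029,0,0,0,0],
    [0,0,0,0,0,0],
    [0,0,0,0,0,0]
  ]
}}

```text
clock: 6.38
eef_pos: [0.5061, 0.1718, 0.1293]
eef_rot: [[-1.0, -0.0, 0.0], [-0.0, 1.0, 0.0], [-0.0, 0.0, -1.0]]
contact_force: [-1.0, -0.2, -0.1]
grip_width: 0.0005
```

{"api": "apply_moves", "payload": {
  "deltas": [
    [0,0,0,0,0,0],
    [0,0,0,0,0,0],
    [0,0,0,0,0,0]
  ],
  "gripper": 0.034
}}

```text
clock: 6.75
eef_pos: [0.5058, 0.1717, 0.1292]
eef_rot: [[-1.0, -0.001, 0.0], [-0.001, 1.0, 0.0], [-0.0, 0.0, -1.0]]
contact_force: [0.5, 0.1, -0.3]
grip_width: 0.0283
```

Run:
```python
from h import *
snap("wrist","w3"); snap("top","t3")
im=cv2.imread("pics/w3.png"); t=cv2.imread("pics/t3.png")
t=cv2.resize(t[195:255,110:250],(560,240),interpolation=cv2.INTER_CUBIC)
cv2.imwrite("pics/v3.png",np.vstack([im[:340],t]))
```

```text
(no output)
```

View pics/v3.png

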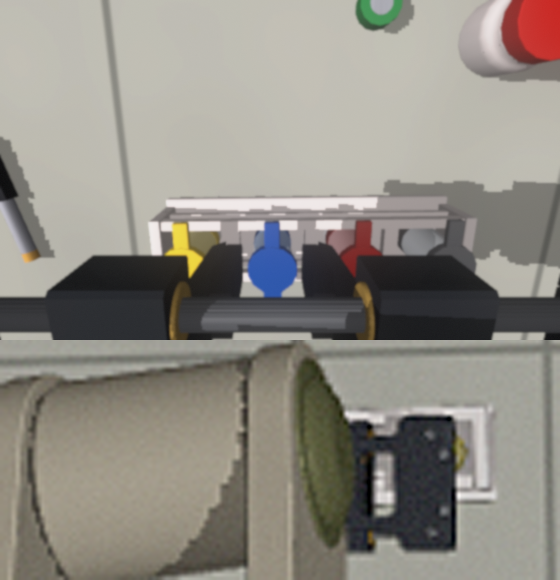

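Red is shut, with its tab in line with the others. The blue tab (272,222 to 272,250) is centred between the fingers.

Run:
```python
from h import *
print([at_z("w3",u,v,.0765).round(4) for u,v in ((272,221.5),(180,223),(363,221.5),(454,221))], manip.read_state()["grip_width"])
```

```text
[array([0.5019, 0.1718, 0.0765]), array([0.503 , 0.1135, 0.0765]), array([0.5018, 0.2294, 0.0765]), array([0.5014, 0.2869, 0.0765])] 0.03362666873489096
```

{"api": "apply_moves", "payload": {
  "deltas": [
    [0,0,-0.025,0,0,0],
    [0,0,-0.023,0,0,0],
    [0,0,-0.01,0,0,0],
    [0,0,0,0,0,0]
  ]
}}

```text
clock: 7.35
eef_pos: [0.5057, 0.1714, 0.0711]
eef_rot: [[-1.0, -0.0, -0.001], [-0.0, 1.0, -0.0], [0.001, -0.0, -1.0]]
contact_force: [-0.2, 0.5, 1.2]
grip_width: 0.0342
```

{"api": "apply_moves", "payload": {
  "deltas": [
    [0,0,0,0,0,0],
    [0,0,0,0,0,0],
    [0,0,0,0,0,0],
    [0,0,0,0,0,0]
  ],
  "gripper": 0.0,
  "force": 12
}}

```text
clock: 7.85
eef_pos: [0.506, 0.1715, 0.0717]
eef_rot: [[-1.0, -0.0, 0.001], [-0.0, 1.0, 0.0], [-0.001, 0.0, -1.0]]
contact_force: [-0.5, 1.5, 2.9]
grip_width: 0.0095
```

{"api": "apply_moves", "payload": {
  "deltas": [
    [0.0009,0,0.0094,0,0,0],
    [0.0028,0,0.0091,0,0,0],
    [0.0046,0,0.0083,0,0,0],
    [0.0061,0,0.0073,0,0,0],
    [0.0074,0,0.0059,0,0,0]
  ]
}}

```text
clock: 8.48
eef_pos: [0.5278, 0.1716, 0.1117]
eef_rot: [[-1.0, -0.0, -0.0], [-0.0, 1.0, 0.0], [0.0, 0.0, -1.0]]
contact_force: [-0.6, 4.1, -4.8]
grip_width: 0.0096
```

{"api": "apply_moves", "payload": {
  "deltas": [
    [0.0085,0,0.0043,0,0,0],
    [0.0091,0,0.0025,0,0,0],
    [0.0095,0,0.0007,0,0,0],
    [0.0094,0,-0.0012,0,0,0],
    [0.0068,0,-0.0021,0,0,0],
    [0,0,0,0,0,0]
  ]
}}

```text
clock: 9.22
eef_pos: [0.5719, 0.172, 0.1156]
eef_rot: [[-1.0, -0.0, 0.001], [-0.0, 1.0, 0.001], [-0.001, 0.001, -1.0]]
contact_force: [0.3, 6.3, 0.7]
grip_width: 0.0095
```

{"api": "apply_moves", "payload": {
  "deltas": [
    [0,0,0,0,0,0],
    [0,0,0,0,0,0],
    [0,0,0,0,0,0],
    [0,0,0.02,0,0,0],
    [0,0,0.04,0,0,0],
    [0,0,0.05,0,0,0],
    [0,0,0.05,0,0,0],
    [-0.01,-0.04,0,0,0,0],
    [-0.01,-0.045,0,0,0,0],
    [-0.01,-0.045,0,0,0,0]
  ],
  "gripper": 0.034
}}

```text
clock: 10.48
eef_pos: [0.5403, 0.04, 0.2756]
eef_rot: [[-1.0, -0.0, 0.0], [-0.0, 1.0, -0.0], [-0.0, -0.0, -1.0]]
contact_force: [1.3, -0.5, 0.6]
grip_width: 0.0341
```

{"api": "apply_moves", "payload": {
  "deltas": [
    [-0.01,-0.045,0,0,0,0],
    [0,-0.045,0,0,0,0],
    [0,-0.04,0,0,0,0],
    [0,-0.04,0,0,0,0],
    [0,0,0,0,0,0],
    [0,0,0,0,0,0],
    [0,0,0,0,0,0]
  ],
  "gripper": 0.05
}}

```text
clock: 11.35
eef_pos: [0.5308, -0.1276, 0.2756]
eef_rot: [[-1.0, -0.002, 0.0], [-0.002, 1.0, -0.0], [-0.0, -0.0, -1.0]]
contact_force: [-0.6, -0.7, 0.4]
grip_width: 0.0501
```

Run:
```python
from h import *
snap("wrist","w4"); snap("top","t4"); print(manip.read_state()["eef_pos"],manip.read_state()["clock"])
im=cv2.imread("pics/w4.png"); t=cv2.imread("pics/t4.png")
t=cv2.resize(t[195:255,110:250],(560,240),interpolation=cv2.INTER_CUBIC)
cv2.imwrite("pics/v4.png",np.vstack([im[:350],t]))
```

```text
[ 0.5308874  -0.12772549  0.27560045] 11.45
```

View pics/v4.png

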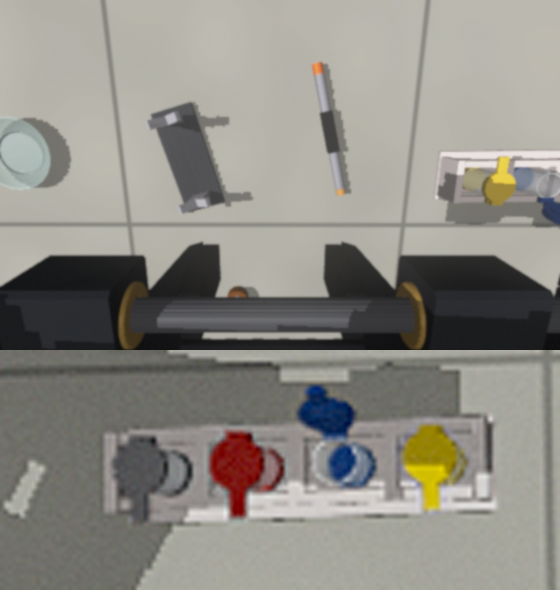

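Blue is open past upright, red, yellow and grey are shut. The rest shows at (188,158) in the wrist view and the rod at (330,128). I'll enlarge both for the fine measurement.

Run:
```python
from h import *
im=cv2.imread("pics/w4.png"); hsv=cv2.cvtColor(im,cv2.COLOR_BGR2HSV)
cv2.imwrite("pics/v5.png",cv2.resize(im[90:220,135:265],(780,780),interpolation=cv2.INTER_CUBIC)[:600+180][::1] if 0 else cv2.resize(im[95:220,140:265],(600,600),interpolation=cv2.INTER_CUBIC))
g=cv2.inRange(hsv,(0,0,0),(180,255,70)); 
print(hsv[130,330],hsv[150,185],hsv[70,325],hsv[110,323])
g[:, :300]=0; g[:,360:]=0; g[:90]=0; g[170:]=0
n,_,st,ce=cv2.connectedComponentsWithStats(g)
for i in range(1,n):
    if st[i,4]>50: print("grip",st[i],ce[i],at_z("w4",*ce[i],.012))
o=cv2.inRange(hsv,(5,100,60),(30,255,255)); o[:,:290]=0;o[:,360:]=0;o[210:]=0
n,_,st,ce=cv2.connectedComponentsWithStats(o); E=[]
for i in range(1,n):
    if st[i,4]>20: print("end",st[i],ce[i],at_z("w4",*ce[i],.010)); E.append(at_z("w4",*ce[i],.010))
d=E[1]-E[0]; print("yaw",np.arctan2(d[1],d[0]),np.linalg.norm(d))
```

```text
[10 11 68] [120   9  87] [ 18  27 123] [124  10 180]
grip [322 112  16  39 349] [329.64469914 131.56446991] [ 0.48050003 -0.05769888  0.012     ]
end [312  62  12  13 108] [317.38888889  67.91666667] [ 0.40852769 -0.07506008  0.01      ]
end [336 189   9   6  39] [340.20512821 191.76923077] [ 0.55563179 -0.04024058  0.01      ]
yaw 0.23242214593389823 0.15116883396709127
```

View pics/v5.png

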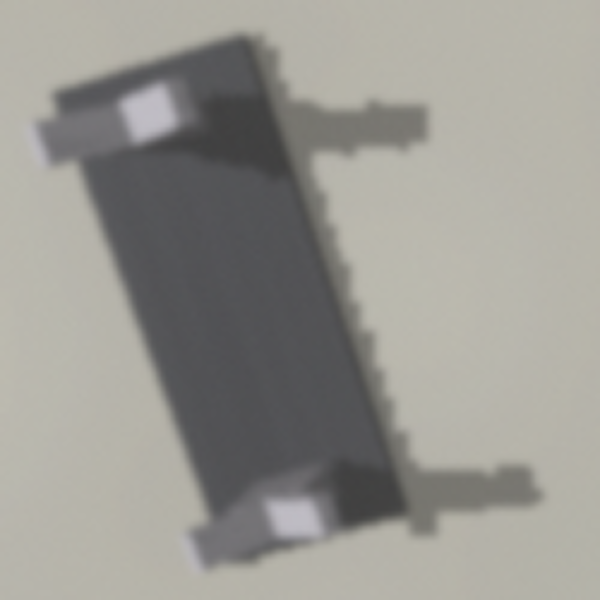

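Run:
```python
from h import *
P=lambda a,b,z: at_z("w4",a/4.8+140-.4,b/4.8+95-.4,z)
tl,tr,br=P(53,93,.006),P(247,36,.006),P(407,515,.006)
l2=P(213,510,.006)
print("TL,TR,BR",tl,tr,br,"w",np.linalg.norm(tr-tl),"l",np.linalg.norm(br-tr))
for a,b in ((tr,br),(tl,l2)): d=b-a; print("yaw long",np.arctan2(d[1],d[0]))
d=tr-tl; print("yaw short",np.arctan2(d[1],d[0])-np.pi/2)
c=(tl+br)/2; d=(br-tr); d/=np.linalg.norm(d); n=np.array([-d[1],d[0],0]); print("centre",c)
def loc(p): q=p-c; return (q@d*1e3).round(1),(q@n*1e3).round(1)
for nm,a,b,z in [("A bot if .038",118,97,.038),("A",135,145,.038),("A mouth R",170,80,.0535),("A",188,118,.0535),("A mouth L",48,120,.0535),("A flatL end",35,122,.0535),
 ("B bot",267,500,.038),("B bot2",277,535,.038),("B R",318,497,.0535),("B R2",327,535,.0535),("B Lflat",190,530,.0535),("B Lflat",210,570,.0535)]:
    print(nm,loc(P(a,b,z)))
```

```text
TL,TR,BR [ 0.46041668 -0.27483378  0.006     ] [ 0.44655588 -0.22494042  0.006     ] [ 0.57037111 -0.18926087  0.006     ] w 0.05178290507920837 l 0.1288535622149948
yaw long 0.2805664423038321
yaw long 0.29552180094815056
yaw short 0.27097545418461677
centre [ 0.51539389 -0.23204733  0.006     ]
A bot if .038 (np.float64(-56.4), np.float64(-0.8))
A (np.float64(-45.0), np.float64(-0.8))
A mouth R (np.float64(-55.2), np.float64(16.4))
A (np.float64(-46.4), np.float64(17.4))
A mouth L (np.float64(-54.6), np.float64(-13.0))
A flatL end (np.float64(-55.0), np.float64(-16.0))
B bot (np.float64(44.8), np.float64(0.3))
B bot2 (np.float64(54.0), np.float64(-0.3))
B R (np.float64(44.7), np.float64(17.0))
B R2 (np.float64(54.3), np.float64(16.0))
B Lflat (np.float64(44.0), np.float64(-15.3))
B Lflat (np.float64(54.8), np.float64(-14.1))
```

The rest is at (0.5154, -0.2320) with yaw 0.286; its base edges and V bottoms agree within 1 mm. The rod is at (0.4805, -0.0578) with yaw 0.232. Next, grasp the rod's square grip.

{"api": "apply_moves", "payload": {
  "deltas": [
    [-0.0084,0.0117,-0.036,0,0,0.0387],
    [-0.0084,0.0117,-0.036,0,0,0.0387],
    [-0.0084,0.0117,-0.036,0,0,0.0387],
    [-0.0084,0.0117,-0.036,0,0,0.0387],
    [-0.0084,0.0117,-0.036,0,0,0.0387],
    [-0.0084,0.0117,-0.036,0,0,0.0387],
    [0,0,-0.025,0,0,0],
    [0,0,-0.02,0,0,0],
    [0,0,-0.008,0,0,0],
    [0,0,0,0,0,0]
  ]
}}

```text
clock: 12.7
eef_pos: [0.4805, -0.0582, 0.0065]
eef_rot: [[-0.973, -0.231, -0.0], [-0.231, 0.973, 0.0], [0.0, 0.0, -1.0]]
contact_force: [-0.7, 0.8, -0.0]
grip_width: 0.0503
```

{"api": "apply_moves", "payload": {
  "deltas": [
    [0,0,-0.003,0,0,0],
    [0,0,0,0,0,0]
  ]
}}

```text
clock: 12.95
eef_pos: [0.4806, -0.0584, 0.0038]
eef_rot: [[-0.973, -0.23, 0.001], [-0.23, 0.973, -0.0], [-0.001, -0.0, -1.0]]
contact_force: [-0.4, -0.1, 0.2]
grip_width: 0.0499
```

{"api": "apply_moves", "payload": {
  "deltas": [
    [0,0,0,0,0,0],
    [0,0,0,0,0,0],
    [0,0,0,0,0,0],
    [0,0,0,0,0,0],
    [0,0,0,0,0,0],
    [0,0,0,0,0,0]
  ],
  "gripper": 0.0,
  "force": 30
}}

```text
clock: 13.7
eef_pos: [0.4804, -0.0584, 0.0035]
eef_rot: [[-0.973, -0.23, -0.0], [-0.23, 0.973, 0.0], [0.0, 0.0, -1.0]]
contact_force: [0.0, 0.0, 0.6]
grip_width: 0.0138
```

{"api": "apply_moves", "payload": {
  "deltas": [
    [0,0,0.02,0,0,0],
    [0,0,0.035,0,0,0],
    [0,0,0.035,0,0,0],
    [0.0058,-0.029,0,0,0,0.009],
    [0.0058,-0.029,0,0,0,0.009],
    [0.0058,-0.029,0,0,0,0.009],
    [0.0058,-0.029,0,0,0,0.009],
    [0.0058,-0.029,0,0,0,0.009],
    [0.0058,-0.029,0,0,0,0.009],
    [0,0,0,0,0,0]
  ]
}}

```text
clock: 14.95
eef_pos: [0.5152, -0.2338, 0.093]
eef_rot: [[-0.96, -0.281, -0.0], [-0.281, 0.96, -0.0], [0.0, -0.0, -1.0]]
contact_force: [-0.8, 0.3, -1.5]
grip_width: 0.0134
```

Run:
```python
from h import *
snap("wrist","w5"); snap("scene","s5"); print(manip.read_state()["eef_pos"],manip.read_state()["clock"])
im=cv2.imread("pics/w5.png"); t=cv2.imread("pics/s5.png")
t=cv2.resize(t[160:230,190:320],(560,300),interpolation=cv2.INTER_CUBIC)
cv2.imwrite("pics/v6.png",np.vstack([im[:300],t]))
```

```text
[ 0.51481879 -0.23178728  0.093083  ] 15.05
```

View pics/v6.png

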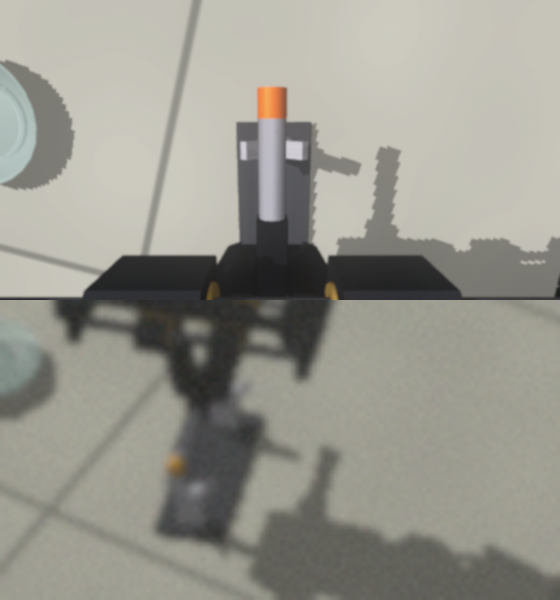

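The rod sits over the rest, its axis (col 272) centred between the notch edges (240 to 308) and parallel to the base. Lowering.

{"api": "apply_moves", "payload": {
  "deltas": [
    [0,0,-0.015,0,0,0],
    [0,0,-0.015,0,0,0],
    [0,0,-0.01,0,0,0],
    [0,0,-0.005,0,0,0],
    [0,0,-0.002,0,0,0],
    [0,0,-0.001,0,0,0],
    [0,0,0,0,0,0]
  ]
}}

```text
clock: 15.92
eef_pos: [0.5154, -0.2325, 0.0457]
eef_rot: [[-0.959, -0.282, 0.0], [-0.282, 0.959, -0.0], [-0.0, -0.0, -1.0]]
contact_force: [0.7, 0.7, -1.4]
grip_width: 0.0138
```

{"api": "apply_moves", "payload": {
  "deltas": [
    [0,0,-0.001,0,0,0],
    [0,0,-0.001,0,0,0],
    [0,0,0,0,0,0]
  ]
}}

```text
clock: 16.3
eef_pos: [0.5152, -0.2324, 0.0434]
eef_rot: [[-0.959, -0.282, -0.0], [-0.282, 0.959, 0.0], [0.0, 0.0, -1.0]]
contact_force: [0.7, -0.1, -0.4]
grip_width: 0.0132
```

{"api": "apply_moves", "payload": {
  "deltas": [
    [0,0,-0.0007,0,0,0],
    [0,0,0,0,0,0]
  ]
}}

```text
clock: 16.55
eef_pos: [0.5153, -0.2325, 0.0429]
eef_rot: [[-0.959, -0.282, 0.0], [-0.282, 0.959, -0.0], [-0.0, -0.0, -1.0]]
contact_force: [-0.3, -0.7, 0.1]
grip_width: 0.0135
```

{"api": "apply_moves", "payload": {
  "deltas": [
    [0,0,-0.0007,0,0,0],
    [0,0,0,0,0,0]
  ]
}}

```text
clock: 16.8
eef_pos: [0.5154, -0.2326, 0.0428]
eef_rot: [[-0.959, -0.283, 0.001], [-0.283, 0.959, -0.001], [-0.0, -0.001, -1.0]]
contact_force: [-1.2, 0.3, 7.0]
grip_width: 0.0141
```

{"api": "apply_moves", "payload": {
  "deltas": [
    [0,0,-0.0005,0,0,0],
    [0,0,0,0,0,0]
  ]
}}

```text
clock: 17.05
eef_pos: [0.5154, -0.2326, 0.0428]
eef_rot: [[-0.959, -0.283, 0.001], [-0.283, 0.959, -0.001], [-0.001, -0.001, -1.0]]
contact_force: [-2.6, 1.1, 10.3]
grip_width: 0.0134
```

Seated with firm contact at the expected height. Ease off, open gently, and retreat.

{"api": "apply_moves", "payload": {
  "deltas": [
    [0,0,0.0006,0,0,0],
    [0,0,0,0,0,0],
    [0,0,0,0,0,0],
    [0,0,0,0,0,0],
    [0,0,0,0,0,0]
  ],
  "gripper": 0.04
}}

```text
clock: 17.68
eef_pos: [0.5152, -0.2324, 0.042]
eef_rot: [[-0.959, -0.283, -0.0], [-0.283, 0.959, 0.0], [0.0, 0.0, -1.0]]
contact_force: [0.3, -0.2, -0.9]
grip_width: 0.0398
```

{"api": "apply_moves", "payload": {
  "deltas": [
    [0,0,0.02,0,0,0],
    [0,0,0.04,0,0,0],
    [0,0,0.05,0,0,0],
    [0,0,0.05,0,0,0],
    [0,0.03,0.03,0,0,0],
    [0.01,0.03,0,0,0,0],
    [0.01,0.03,0,0,0,0],
    [0,0,0,0,0,0],
    [0,0,0,0,0,0]
  ]
}}

```text
clock: 18.8
eef_pos: [0.5351, -0.1429, 0.232]
eef_rot: [[-0.959, -0.282, -0.0], [-0.282, 0.959, -0.0], [0.0, -0.0, -1.0]]
contact_force: [-0.1, -0.8, 0.2]
grip_width: 0.0397
```

Run:
```python
from h import *
snap("wrist","w6"); snap("top","t6"); print(manip.read_state()["eef_pos"],manip.read_state()["clock"])
im=cv2.imread("pics/w6.png"); t=cv2.imread("pics/t6.png")
t=cv2.resize(t[195:255,110:250],(560,240),interpolation=cv2.INTER_CUBIC)
cv2.imwrite("pics/v7.png",np.vstack([im[:350],t]))
hsv=cv2.cvtColor(im,cv2.COLOR_BGR2HSV)
o=cv2.inRange(hsv,(5,100,60),(30,255,255)); o[250:]=0
n,_,st,ce=cv2.connectedComponentsWithStats(o)
c=np.array([.5154,-.2320]); a=.286; R=np.array([[np.cos(a),np.sin(a)],[-np.sin(a),np.cos(a)]])
for i in range(1,n):
    if st[i,4]>20: p=at_z("w6",*ce[i],.0485); print(st[i],ce[i],p,"in rest mm",R@(p[:2]-c)*1e3)
```

```text
[ 0.5350068  -0.14331588  0.23201604] 18.9
[179  53  13  15 170] [184.61176471  60.11176471] [ 0.44445622 -0.25355793  0.0485    ] in rest mm [-74.14390716  -0.66780031]
[190 214  10   7  58] [194.46551724 217.22413793] [ 0.5901402  -0.21078062  0.0485    ] in rest mm [77.69059825 -0.72802582]
[514 233  27  17 218] [530.37155963 241.91284404] [0.51556907 0.13888993 0.0485    ] in rest mm [104.79654413 355.77668711]
```

View pics/v7.png

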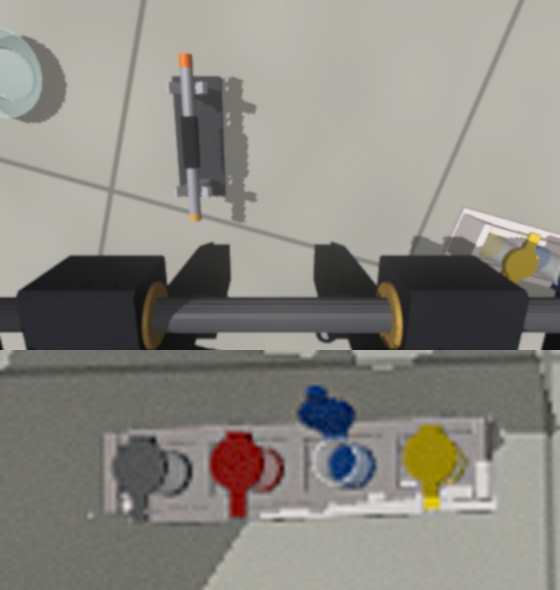

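The rod lies in both notches: its ends are at -74 and +78 mm along the rest, 0.7 mm off sideways, and parallel to it. Blue is open and the others are shut, so I'm handing in.

```bash
python3 -c "
from plant import manip
print(manip.close_job())"
```

```text
the job is handed in; nothing more can be done
None
```

The job is handed in, at about 19 s on the robot's clock; the interface gives no verdict.

**What I did:**
1. I swept the red cap over with shut fingers and pressed it to its stop.
2. I pinched the blue tab and swung it round its hinge.
3. I picked the rod up by its square grip, lowered it into the rest until it bore on the notches, then let go and backed off.

**Last checks:**
- **Red cap:** the fingertips stopped at 79.7 mm with about 9 N, against 79.5 mm for a shut cap. The last top view still shows it shut.
- **Blue cap:** open at about 1.95 rad, worked out from where the gripper stopped. The last top view shows it unchanged; I did not measure the angle separately from a picture.
- **Yellow and grey caps:** both look shut in the last top view.
- **Rod:** both ends are in the notches, centred within about 2 mm lengthwise and 0.7 mm sideways, and parallel to the rest. Before release it bore on the notches with about 10 N at the expected height.
- **Other things:** I kept the arm clear of the discs, dish and jar, but did not measure their positions again afterwards.

No check failed or disagreed.

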